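Stand the toppled tin up against the printer's side panel

ROBOT

A 7-joint arm with a two-finger parallel gripper is mounted at the origin on the work surface. World frame = base frame: x ahead of the robot, y to its left, z up, the work surface at z = 0. Lengths are in m, angles in rad, forces in N, time in s.
With the tool pointing down it reaches from about 0.425 to 0.925 m from the base axis. Payload 6.8 kg.
Tool frame: the origin (TCP) lies at the very end of the fingers, on their centre line; the grasp point (between the pads) lies 19 mm behind it; y points along the fingers, z is the direction in which the jaws open and shut, and the axes are right-handed (so a half turn about y gives the same grasp; the last joint's range is limited). The gripper opens to 88 mm and grips with 3 to 60 N. Pads are 20 mm wide; open, the fingers measure 115 mm over their backs; the gripper's body (75 mm by 178 mm) begins 61 mm behind the grasp point.
Start: joints at [-1.4, 0.477, 0.022, 1.555, -0.011, 1.109, -0.083], TCP at [0.186, 0.649, 0.223] pointing down, gripper open.
Joint ranges: [-2.96, 2.96], [-0.34, 2.1], [-1.41, 1.46], [0.24, 2.44], [-1.37, 4.51], [0.17, 1.92], [-2.96, 2.96]. Speed limits (rad/s): [2.39, 2.39, 3.14, 3.14, 3.14, 3.14, 3.14].

INTERFACE

Orientations are given as a unit quaternion [x, y, z, w].
In Python, from rig import env gives the robot as it stands. Calls block until the motion is done:
- env.move_ptp(position, orientation): joint-space move of the TCP to a pose.
- env.move_straight(position, rotation=None, speed=0.15, threshold=None): straight line of the TCP; rotation=None keeps the orientation; speed is the mean speed in m/s. With threshold (N) it stops when the force on the tool has changed by that much, and returns True; else False.
- env.movej(angles): joint-space move.
- env.grip(opening): finger opening in m; the grip force is fixed at half the most; returns when the fingers have stopped.
- env.wait(seconds).
- env.inverse_kinematics(position, orientation): joint angles nearest the present ones, or None.
- env.read_camera(name): name is "side" or "top" or "wrist"; returns a dict with "frame" (480x640x3 uint8, red, green, blue), "fovy" (degrees; the focal length in pixels is half the picture's height over the tangent of half this angle, whatever the lens; pixels are square), "cx", "cy" (the principal point, pixels), "rvec" (rotation vector, rad) and "tvec" (3), from world to camera coordinates, as OpenCV has them. Camera axes: x right, y down, z forward; pixel columns grow to the right and rows downward; lengths in m; the calibration is good to about 2 mm. A picture is of the moment at which its call begins. There is no depth.
A pose or a line that the arm cannot do raises env.PlanningError and nothing moves.
- env.job_done(): hands the job in, once; it reports no verdict.
Trained networks look in the newest picture that a camera, given by its name, has taken for a name from the list of things; names that differ only in an ending like _2 or _b are one class to them, and where a whole thing is asked for, a point or a joint stands for the part that bears it (a point fixed in the world has none). Each returns a list of dicts, best first, with "score" (0 to 1); they miss things now and then, are a little off and sometimes report something else, mostly with a low value. They report only what shows in the picture. A call takes as long as a camera call.
- env.find_in(camera, target): "rect" ([left, top, right, bottom] in pixels, round what is visible of it).
- env.masks_of(camera, target): "region" (480x640 bool, what is visible of it) and "rect" ([left, top, right, bottom] in pixels, round what is visible of it).
Readings, each from a call of its own:
- env.current_time(): time.
- env.current_joint_positions(): joint angles.
- env.current_dq(): joint speeds.
- env.current_effort(): joint torques, N m.
- env.current_position(): TCP position.
- env.current_tool_rot(): TCP orientation.
- env.current_wrist_force(): force on the tool from outside, world axes, zero at the start.
- env.current_torque(): the same for the moment, N m.
- env.current_finger_gap(): finger opening in m.
Only numpy, scipy, OpenCV 4.12 (cv2) and the standard library are available. Lean on these libraries where they do the work, as an engineer would, in place of code of your own. Each camera call takes 0.05 s, during which the arm holds its last target. There are 200 camera calls.

TASK

A tin has toppled and leans with its top on the thin side panel of the 3D printer. Without lifting it off the bench, push its foot in, keeping its top against the panel, so that the top slides up until the tin stands upright; then push it home flat against the panel and press it there for half a second, firmly enough (over 5 N) for its fastener strip to take hold. Go by feel: never more than 15 N on the printer's thin acrylic, and leave the other things on the bench as they are.

Things in the scene. Friction and masses are not known exactly. Their poses are not given: they have to be found in the camera images.
- printer: the desktop 3D printer, fixed on the bench to the robot's left: dark box 340 deep (its x) x 320 wide (its y) x 300 mm high, open front and back. Origin at the centre of its underside; z up. Its side panel towards the middle of the bench is a smooth upright acrylic sheet 160 mm from the origin on the -y side, of full depth and height. More than 15 N on the printer damages it.
- panel (a point): the point on the outer face of that side panel half-way along it, 95 mm above the bench. x runs level along the panel, y points square into the printer, z up. The panel reaches 170 mm to either side of this point along x. The tin slides on it with friction about 0.2.
- tin: the toppled tin as a whole; origin at the centre of its foot (underside), axes as given for its centre. A patch of re-closable plastic fastener is stuck on its back (+y) face and the mating strip (black, 145 mm above the bench) runs along the panel; they take hold when the standing tin is pressed on the panel with more than 5 N for half a second. Its drag on the bench (about 1.5 to 3.5 N) comes on top.
- tin_mid (a point): centre of the toppled oblong tin (bare tinplate, plain label, flush lid, no handle): 120 mm wide (its x, along the panel) x 60 thick (its y) x 190 mm tall (its z, foot to top), 0.4 to 0.72 kg, friction about 0.42 on bench and fingers. It leans 45 degrees from upright, square to the panel. Standing flat against the panel this point is 30 mm out from the panel and 95 mm above the bench.
- tin_heel (a point): middle of the heel: lower edge of the tin's front (-y) face, the edge of its foot farthest from the panel, raised 42 mm at the start; it comes down to the bench as the tin rises. Pushing steeply upwards under it lifts the tin off the bench. Below about 17 degrees of lean the tin tips back onto its foot by itself. Axes as the tin's.
- tin_crown (a point): middle of the upper edge of the tin's back (+y) face, the edge that leans on the panel at the start, 134 mm above the bench. Axes as the tin's.
- tin_toe (a point): middle of the toe: lower edge of the tin's back (+y) face, the edge of its foot that stands on the bench at the start, 134 mm out from the panel; it is to slide in along the bench, not be lifted off it. Axes as the tin's.
- wash_bottle: white bottle 56 mm across, 150 mm tall, standing close to the panel; origin at the centre of its foot. To be left alone.
- spool: filament spool lying flat, 200 mm across, 64 mm high; origin at the centre of its underside. To be left alone.
- scraper: print scraper about 200 mm long lying flat, its x along its length; origin about its middle. To be left alone.
- parts_tray: blue open tray 160 x 110 x 35 mm, its x along the long side; origin at the centre of its underside. To be left alone.

How it is judged:
By the outcome, as a careful person would: the job done as asked, in the order asked, and still so for the second after the job is handed in, with the robot touching nothing.
It also fails if it takes over 69 s, if anything falls off the work surface, if the arm or the gripper's body presses on something with over 40 N, if the wrist force passes 120 N, or if a joint passes its speed limit or range.

## Working session

There is one attempt and no reset: what is moved stays moved. The work goes in short steps, each a Python script; the robot and the scene stay as the last script left them, time stands still between calls to the robot, and variables do not carry over. Pictures are saved under pics/ and viewed, about 8 in all and at most 12, crops included, and the job is handed in when it is done.

```bash
mkdir -p pics; ls; python3 - <<'E'
from rig import env
import cv2,numpy as np
for c in ["side","top"]:
    r=env.read_camera(c); cv2.imwrite(f"pics/{c}0.png",r["frame"][:,:,::-1])
    print(c,r["fovy"],r["cx"],r["cy"],r["rvec"],r["tvec"])
    for n in ["tin","printer","wash_bottle","spool","scraper","parts_tray"]:
        d=env.find_in(c,n); print(n,[(np.round(x["rect"]).tolist(),round(x["score"],2)) for x in d[:2]])
print(env.current_time(),env.current_position(),env.current_tool_rot(),env.current_wrist_force(),env.current_finger_gap())
E
```

```text
pics
side 44.59923023314611 321.91360706018736 242.61485184219495 [ 1.4897016   2.07130484 -0.84432957] [ 0.17420126 -0.31488235  1.60759102]
tin [([332.0, 180.0, 424.0, 256.0], 0.6)]
printer [([383.0, 108.0, 640.0, 395.0], 0.9)]
wash_bottle [([352.0, 252.0, 382.0, 314.0], 0.74)]
spool [([142.0, 194.0, 237.0, 276.0], 0.9)]
scraper [([227.0, 164.0, 259.0, 222.0], 0.74)]
parts_tray [([191.0, 299.0, 290.0, 394.0], 0.62), ([386.0, 110.0, 640.0, 399.0], 0.27)]
top 54.21899848049911 317.837546479849 242.92329167132095 [ 2.17224901 -2.12602538  0.1634904 ] [-0.00653934  0.58660576  0.94313744]
tin [([210.0, 268.0, 314.0, 343.0], 0.68)]
printer [([1.0, 139.0, 247.0, 396.0], 0.76)]
wash_bottle [([254.0, 209.0, 281.0, 244.0], 0.69)]
spool [([408.0, 207.0, 509.0, 304.0], 0.65)]
scraper [([407.0, 299.0, 479.0, 390.0], 0.87)]
parts_tray [([323.0, 111.0, 393.0, 196.0], 0.86)]
0.7 [0.18578306 0.64894676 0.22269957] [-0.70022479  0.09826901 -0.09827422  0.70026468] [-0.24760706  0.35461153 -0.20796206] 0.08811396165702214
```

View pics/side0.png

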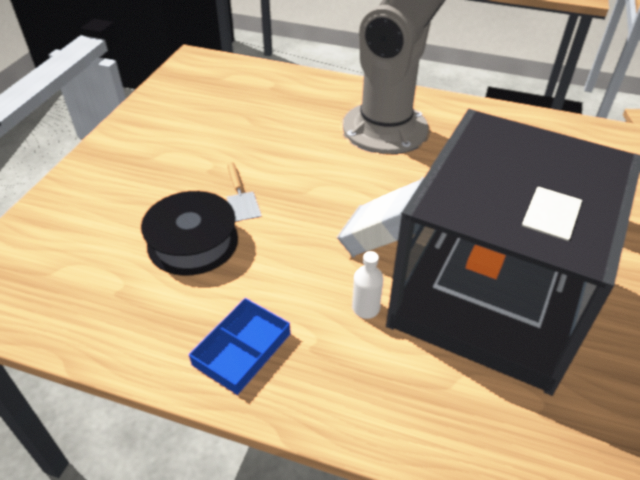

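View pics/top0.png

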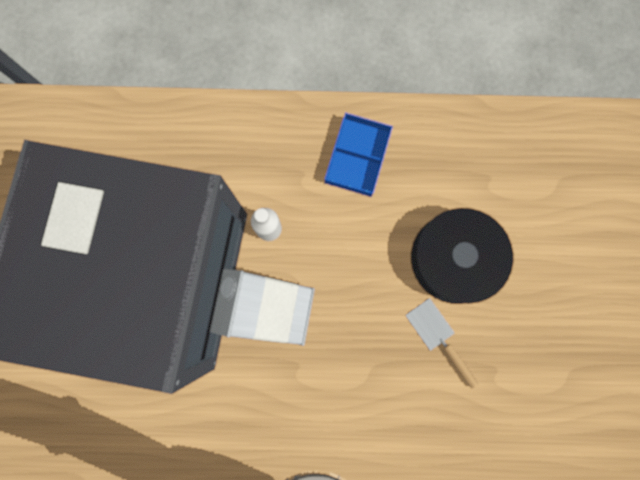

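The side view shows the leaning tin's heel near (340,240), the bottle at (367,290) and the printer roof corners at (471,112), (636,158), (600,283) and (408,216). In the top view the tin's front face spans (240,272), (313,288), (302,345) and (228,335), and the panel's foot runs from (245,212) to (213,368).

```bash
cat > h.py <<'E'
from rig import env
import cv2,numpy as np
from scipy.optimize import least_squares
CAM={}
def cam(c):
    if c not in CAM:
        r=env.read_camera(c); f=240/np.tan(np.radians(r["fovy"])/2)
        CAM[c]=(np.array([[f,0,r["cx"]],[0,f,r["cy"]],[0,0,1.]]),np.array(r["rvec"]),np.array(r["tvec"]),r["frame"])
    return CAM[c]
def proj(c,P):
    K,rv,tv,_=cam(c); return cv2.projectPoints(np.array(P,float).reshape(-1,3),rv,tv,K,None)[0].reshape(-1,2)
def atz(c,uv,z):
    K,rv,tv,_=cam(c); R=cv2.Rodrigues(rv)[0]; d=R.T@np.linalg.inv(K)@[uv[0],uv[1],1]; o=-R.T@tv
    return o+d*(z-o[2])/d[2]
E
python3 - <<'E'
from h import *
L={"top":[((.17,.16,.3),(25,142)),((.17,-.16,.3),(218,177)),((-.17,-.16,.3),(170,390)),((.17,-.16,0),(245,212)),((-.17,-.16,0),(213,368))],
"side":[((-.17,-.16,.3),(471,110)),((-.17,.16,.3),(638,157)),((.17,.16,.3),(600,283)),((.17,-.16,.3),(408,215)),((.17,-.16,0),(392,325)),((.17,.16,0),(552,384))]}
def T(p,P):
    c,s=np.cos(p[2]),np.sin(p[2]); P=np.array(P); return np.c_[P[:,0]*c-P[:,1]*s+p[0],P[:,0]*s+P[:,1]*c+p[1],P[:,2]]
def res(p): return np.concatenate([(proj(c,T(p,[a for a,_ in l]))-[b for _,b in l]).ravel() for c,l in L.items()])
r=least_squares(res,[.5,.4,0],loss="soft_l1"); p=r.x; print("printer",p,np.round(res(p)).astype(int))
# tin: params along-panel s, out offset e, yaw d in panel frame; front face corners
def tin(q):
    out=[(.176,.042),(.176,.042),(.042,.176),(.042,.176)]
    return T(p,[(q[0]+sx*.06,-.16-o-q[1],z) for (o,z),sx in zip(out,[1,-1,-1,1])])
uv=np.array([(313,288),(302,345),(228,335),(240,272)])
f=lambda q:(proj("top",tin(q))-uv).ravel()
t=least_squares(f,[0,0]); print("tin",t.x,np.round(f(t.x))); print(tin(t.x))
print("side proj",proj("side",tin(t.x)).round())
b=atz("top",(267,224),.1); print("bottle",b, atz("side",(367,312),0))
print("pan edge along",T(p,[(0,-.16,.095)]))
print("spool",atz("top",(462,256),.064),"tray",atz("top",(358,155),.03),"scr",atz("top",(430,325),0),atz("top",(472,384),0))
E
```

```text
printer [ 0.51010767  0.35100414 -0.16076676] [-3 -2  1 -1  0  6  1  3  0  2 -2 -3  7 -2 16  1 -5 -3 -5  1  2 11]
tin [-0.02245844  0.00050461] [ 1. -1.  1.  0. -2.  2.  0. -2.]
[[0.4932991  0.01282934 0.042     ]
 [0.37484652 0.03203836 0.042     ]
 [0.39629659 0.16431041 0.176     ]
 [0.51474917 0.14510139 0.176     ]]
side proj [[337. 238.]
 [360. 205.]
 [424. 176.]
 [402. 212.]]
bottle [0.61401574 0.10826541 0.1       ] [0.63094014 0.12017652 0.        ]
pan edge along [[0.48449565 0.19306737 0.095     ]]
spool [ 0.5629021  -0.29036086  0.064     ] tray [ 0.78508291 -0.07791651  0.03      ] scr [ 0.42035188 -0.23830162  0.        ] [ 0.29957671 -0.3253069   0.        ]
```

```bash
cat >> h.py <<'E'
from scipy.spatial.transform import Rotation as Rot
YAW=-.1608; U=np.array([np.cos(YAW),np.sin(YAW),0]); N=np.array([-np.sin(YAW),np.cos(YAW),0]); Z=np.array([0,0,1.])
PAN=np.array([.4845,.1931,0]); S=-.0225
def P(out,z,s=S): return PAN+U*s-N*out+Z*z
def ori(al,flip=1):
    a=np.radians(al); y=np.cos(a)*N-np.sin(a)*Z; z=flip*U
    return Rot.from_matrix(np.c_[np.cross(y,z),y,z]).as_quat()
def rec(off=0,m=.008,al=25,th=45,corner=-1):
    "TCP (out,z) for the finger's lower/upper corner at height m on the front face at lean th"
    t=np.radians(th); a=np.radians(al)
    out=.19*np.sin(t)+.06*np.cos(t)-m*np.sin(t); z=.06*np.sin(t)+m*np.cos(t)
    return out+corner*.01*np.sin(a)+off, z-corner*.01*np.cos(a)
E
python3 - <<'E'
from h import *
ik=lambda p,q:(lambda r:None if r is None else np.round(r,2).tolist())(env.inverse_kinematics(p,q))
print("up",ik([.186,.649,.5],env.current_tool_rot()))
for al in (20,25,35,45):
  for f in (1,-1):
    q=ori(al,f); print(al,f)
    print(" pre",ik(P(.26,.10),q)," c",ik(P(*rec(al=al)),q)," e1",ik(P(*rec(al=al,th=20)),q))
    print(" p2",ik(P(*rec(.05,m=.097,al=al,th=20,corner=1)),q)," e2",ik(P(*rec(m=.097,al=al,th=0,corner=1)),q)," hi",ik(P(.3,.4),q))
E
```

```text
up [-1.42, 0.38, 0.05, 1.09, -0.02, 1.67, -0.08]
20 1
 pre [0.8, 0.79, -0.16, 2.05, -0.93, 1.29, 1.24]  c [0.92, 0.92, -0.5, 2.12, -0.92, 0.96, 1.19]  e1 [0.86, 0.98, -0.55, 2.16, -1.02, 0.85, 1.25]
 p2 [0.84, 0.81, -0.48, 2.17, -1.02, 1.01, 1.18]  e2 [0.85, 0.9, -0.69, 2.21, -1.1, 0.78, 1.19]  hi [0.38, 0.34, 0.43, 1.93, -0.99, 1.87, 0.91]
20 -1
 pre [0.18, 0.94, 0.64, 2.09, -1.2, 1.76, -1.57]  c [0.15, 0.94, 0.43, 2.17, -1.34, 1.57, -1.56]  e1 [0.37, 0.9, 0.02, 2.19, -1.33, 1.25, -1.62]
 p2 [0.1, 0.83, 0.43, 2.22, -1.35, 1.56, -1.64]  e2 [0.43, 0.78, -0.18, 2.24, -1.36, 1.12, -1.73]  hi [0.38, 0.34, 0.43, 1.93, -0.99, 1.87, -2.23]
25 1
 pre [0.42, 0.76, 0.29, 2.1, -1.08, 1.45, 1.39]  c [0.81, 0.83, -0.4, 2.15, -0.99, 0.96, 1.22]  e1 [0.87, 0.93, -0.6, 2.18, -0.98, 0.76, 1.18]
 p2 [0.39, 0.69, 0.04, 2.21, -1.22, 1.23, 1.34]  e2 [0.57, 0.74, -0.38, 2.24, -1.27, 0.92, 1.29]  hi [0.2, 0.31, 0.64, 1.93, -0.96, 1.86, 0.91]
25 -1
 pre [0.02, 1.0, 0.84, 2.12, -1.24, 1.84, -1.53]  c [0.12, 0.88, 0.43, 2.2, -1.33, 1.48, -1.6]  e1 [0.35, 0.84, 0.02, 2.21, -1.33, 1.17, -1.66]
 p2 [0.08, 0.76, 
[... 613 characters left out ...]
 -1.77]  e2 [0.34, 0.59, -0.18, 2.27, -1.31, 0.9, -1.94]  hi [-0.19, 0.31, 1.07, 1.92, -0.91, 1.85, -2.23]
45 1
 pre [-0.21, 0.81, 1.0, 2.21, -1.21, 1.54, 1.45]  c [-0.13, 0.67, 0.56, 2.28, -1.32, 1.17, 1.34]  e1 [0.16, 0.61, 0.05, 2.28, -1.31, 0.85, 1.24]
 p2 [-0.26, 0.57, 0.68, 2.29, -1.27, 1.21, 1.22]  e2 [-0.14, 0.5, 0.29, 2.3, -1.35, 0.95, 1.12]  hi [-0.32, 0.16, 1.06, 1.9, -0.77, 1.67, 0.73]
45 -1
 pre [-0.33, 1.07, 1.26, 2.21, -1.3, 1.83, -1.57]  c [-0.18, 0.7, 0.64, 2.28, -1.34, 1.22, -1.78]  e1 [0.02, 0.63, 0.22, 2.29, -1.36, 0.94, -1.85]
 p2 [-0.38, 0.65, 0.85, 2.3, -1.32, 1.33, -1.87]  e2 [-0.09, 0.49, 0.22, 2.3, -1.33, 0.93, -2.03]  hi [-0.48, 0.26, 1.3, 1.91, -0.81, 1.75, -2.31]
```

```bash
python3 - <<'E'
from h import *
env.move_straight([.186,.649,.55],speed=.25)
env.move_ptp(P(.3,.45),ori(25)); print(env.current_time(),env.current_joint_positions().round(2))
env.grip(.06)
env.move_ptp(P(.26,.12),ori(25)); print(env.current_time(),env.current_joint_positions().round(2),env.current_position(),env.current_wrist_force())
r=env.read_camera("side"); cv2.imwrite("pics/side1.png",r["frame"][:,:,::-1])
r=env.read_camera("wrist"); cv2.imwrite("pics/wrist1.png",r["frame"][:,:,::-1])
E
```

```text
5.0917 [ 0.35  0.23  0.43  1.86 -0.95  1.87  0.76]
6.975 [ 0.39  0.73  0.33  2.1  -1.08  1.48  1.37] [ 0.42140782 -0.06056011  0.1207196 ] [ 0.47190579 -0.58988236  0.18263951]
```

View pics/side1.png

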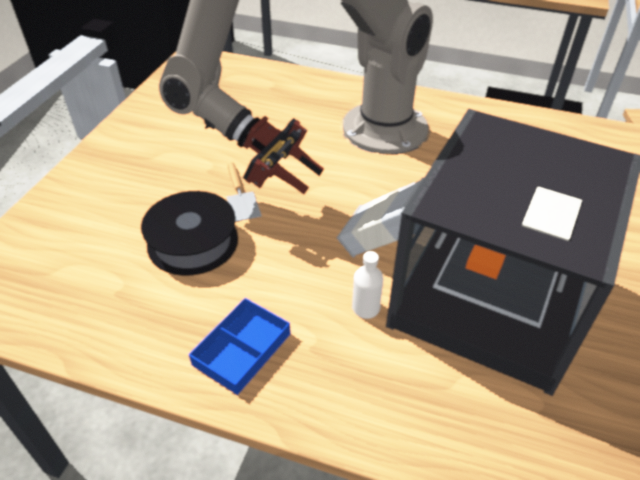

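View pics/wrist1.png

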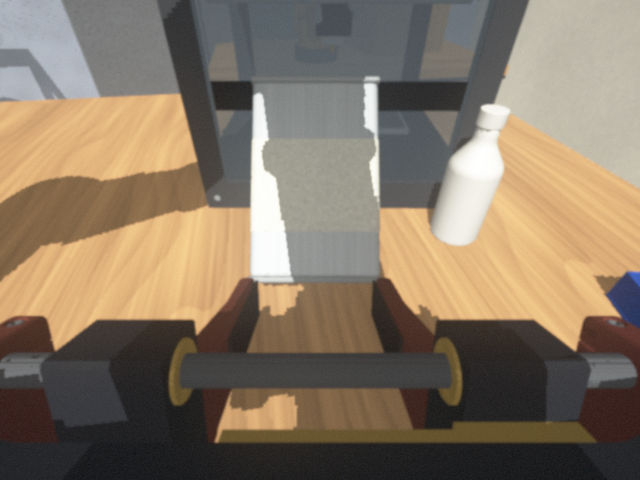

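The wrist view shows the tin square to the gripper. Its heel edge is level from (250,278) to (380,278), centred between the fingertips at about (258,280) and (373,280), and the bottle at (468,180) is clear. Next I approach the heel.

```bash
python3 - <<'E'
from h import *
o,z=rec(m=.008); q=ori(25)
env.move_straight(P(o+.03,z),q,speed=.12)
f0=env.current_wrist_force()
hit=env.move_straight(P(o-.012,z),q,speed=.02,threshold=2.5)
p=env.current_position(); f=env.current_wrist_force()-f0
print(hit,env.current_time(),"f0",f0.round(2),"out",-(p-PAN)@N,"exp",o,"z",p[2],z,"F n,z,u",f@N,f[2],f@U)
np.save("f0.npy",f0)
E
```

```text
True 9.3417 f0 [ 0.19  0.5  -0.82] out 0.16773242798610782 exp 0.1668936584297375 z 0.05695773465352361 0.05714633899105173 F n,z,u -2.7829958335929232 2.9668868871257827 0.07567086483004383
```

```bash
python3 - <<'E'
from h import *
q=ori(25); f0=np.load("f0.npy")
for th in np.arange(43,20.9,-2):
    o,z=rec(m=.008,th=th)
    hit=env.move_straight(P(o,z),q,speed=.025,threshold=8)
    p=env.current_position(); f=env.current_wrist_force()-f0
    print(th,hit,"out %.4f/%.4f z %.4f/%.4f"%(-(p-PAN)@N,o,p[2],z),"Fn %.1f Fz %.1f Fu %.1f"%(-f@N,f[2],f@U))
    if hit or -f@N>14: print("stop"); break
print(env.current_time())
r=env.read_camera("wrist"); a=r["frame"]; r=env.read_camera("side"); b=r["frame"][140:380,260:580]
cv2.imwrite("pics/step2.png",np.hstack([cv2.resize(a,(400,300)),cv2.resize(b,(400,300))])[:,:,::-1])
E
```

```text
43.0 True out 0.1665/0.1638 z 0.0563/0.0558 Fn 3.1 Fz 6.1 Fu -0.6
stop
9.55
```

View pics/step2.png

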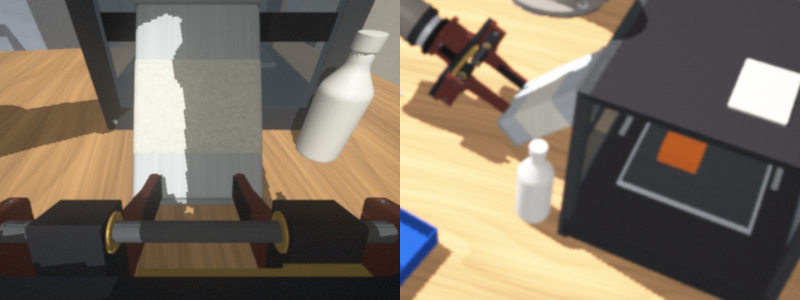

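Both crops show the tin still at about 45°, with the fingertips at its heel and the bottle clear. The force is too steeply downward, so I'll push more horizontally in small steps.

```bash
cat >> h.py <<'E'
def rd():
    f0=np.load("f0.npy"); p=env.current_position(); F=np.mean([env.current_wrist_force() for _ in range(5)],0)-f0
    return -(p-PAN)@N,p[2],-F@N,F[2],F@U
def show(tag,hit=None): r=rd(); print(tag,hit,"t%.2f out %.4f z %.4f Fn %.1f Fz %.1f Fu %.1f"%((env.current_time(),)+r)); return r
E
python3 - <<'E'
from h import *
q=ori(25); env.wait(.2); r=show("rest")
o,z=r[0],r[1]
for k in range(6):
    o-=.002
    hit=env.move_straight(P(o,z),q,speed=.02,threshold=10); r=show(k,hit)
    if r[2]>13: break
E
```

```text
rest None t9.85 out 0.1665 z 0.0562 Fn 2.5 Fz 5.4 Fu -0.1
0 True t10.06 out 0.1663 z 0.0562 Fn 4.4 Fz 5.8 Fu -1.3
1 True t10.27 out 0.1657 z 0.0560 Fn 3.5 Fz 5.1 Fu -0.2
2 True t10.47 out 0.1655 z 0.0559 Fn 4.1 Fz 5.2 Fu -0.3
3 True t10.70 out 0.1653 z 0.0558 Fn 4.5 Fz 5.0 Fu -0.1
4 True t10.94 out 0.1652 z 0.0558 Fn 4.0 Fz 5.5 Fu -0.7
5 True t11.20 out 0.1651 z 0.0557 Fn 3.6 Fz 5.0 Fu -1.6
```

```bash
cat >> h.py <<'E'
def creep(path,q,lim,speed=.02,every=1):
    for k,(o,z) in enumerate(path):
        env.move_straight(P(o,z),q,speed=speed); r=rd()
        if k%every==0 or r[2]>lim: show(k)
        if r[2]>lim: return r,False
    return r,True
E
python3 - <<'E'
from h import *
q=ori(25); r=rd()
print(creep([(r[0]-.0005*k,r[1]) for k in range(1,12)],q,13))
E
```

```text
0 None t11.45 out 0.1650 z 0.0557 Fn 4.8 Fz 6.3 Fu -0.3
1 None t11.70 out 0.1649 z 0.0557 Fn 7.6 Fz 6.8 Fu -0.9
2 None t11.95 out 0.1649 z 0.0556 Fn 9.7 Fz 8.5 Fu -1.3
3 None t12.20 out 0.1648 z 0.0556 Fn 11.1 Fz 9.4 Fu -0.4
4 None t12.45 out 0.1647 z 0.0555 Fn 13.9 Fz 9.4 Fu -1.0
((np.float64(0.16469753138273016), np.float64(0.055507563972647674), np.float64(13.852450525259277), np.float64(9.361953713953461), np.float64(-1.0329910091204024)), False)
```

Stuck: the downward share adds bench drag. I'll back off and put the flat finger end on the heel edge itself, so the push is nearly level, and correct z by the measured Fz.

```bash
cat >> h.py <<'E'
from scipy.optimize import brentq
def lean(ho): return brentq(lambda t:.19*np.sin(t)+.06*np.cos(t)-ho,0,1.1)
E
python3 - <<'E'
from h import *
q=ori(25); r=rd()
env.move_straight(P(r[0]+.02,r[1]),q,speed=.06); env.move_straight(P(.195,.044),q,speed=.06)
np.save("f0.npy",np.mean([env.current_wrist_force() for _ in range(5)],0))
hit=env.move_straight(P(.165,.044),q,speed=.015,threshold=3); r=show("contact",hit)
c=r[0]-.1768; oc,zc=r[0],0.; best=0
print("c",c)
np.save("c.npy",c)
for k in range(40):
    th=lean(min(r[0]-c,.177)); znom=.06*np.sin(th)+.0015
    if r[2]<11: oc-=.0006 if r[2]>6 else .001
    zc=np.clip(zc+.00012*(r[3]-.15*r[2]),-.006,.006)
    env.move_straight(P(oc,znom+zc),q,speed=.03); r=rd()
    if k%4==0 or r[2]>12.5: show("%d th %.1f oc %.4f zcmd %.4f"%(k,np.degrees(th),oc,znom+zc))
    if r[2]>14 or r[3]<-2.5: print("stop"); break
E
```

```text
contact True t14.73 out 0.1733 z 0.0437 Fn 3.5 Fz 2.6 Fu -0.4
c -0.003482757871995562
0 th 45.0 oc 0.1723 zcmd 0.0442 None t14.98 out 0.1731 z 0.0438 Fn 5.8 Fz 1.6 Fu -1.1
4 th 44.7 oc 0.1707 zcmd 0.0446 None t15.98 out 0.1727 z 0.0437 Fn 10.8 Fz 2.1 Fu -1.4
7 th 44.5 oc 0.1701 zcmd 0.0446 None t16.73 out 0.1725 z 0.0436 Fn 12.6 Fz 2.7 Fu -2.7
8 th 44.5 oc 0.1701 zcmd 0.0447 None t16.98 out 0.1725 z 0.0436 Fn 12.3 Fz 2.2 Fu -1.6
9 th 44.5 oc 0.1701 zcmd 0.0447 None t17.23 out 0.1725 z 0.0436 Fn 12.6 Fz 1.9 Fu -2.3
12 th 44.5 oc 0.1701 zcmd 0.0447 None t17.98 out 0.1725 z 0.0436 Fn 12.8 Fz 2.1 Fu -2.2
16 th 44.5 oc 0.1701 zcmd 0.0448 None t18.98 out 0.1726 z 0.0436 Fn 12.0 Fz 1.6 Fu -2.2
20 th 44.5 oc 0.1701 zcmd 0.0447 None t19.98 out 0.1725 z 0.0436 Fn 12.0 Fz 1.3 Fu -2.1
22 th 44.5 oc 0.1701 zcmd 0.0447 None t20.48 out 0.1725 z 0.0436 Fn 12.5 Fz 1.5 Fu -2.3
24 th 44.5 oc 0.1701 zcmd 0.0447 None t20.98 out 0.1725 z 0.0436 Fn 13.0 Fz 1.2 Fu -3.4
27 th 44.5 oc 0.1695 zcmd 0.0447 None t21.73 out 0.1721 z 0.0435 Fn 13.5 Fz 1.1 Fu -1.1
28 th 44.3 oc 0.1695 zcmd 0.0444 None t21.98 out 0.1721 z 0.0434 Fn 13.4 Fz 3.1 Fu -2.7
30 th 44.3 oc 0.1695 zcmd 0.0446 None t22.48 out 0.1721 z 0.0434 Fn 12.9 Fz 1.3 Fu -1.6
31 th 44.3 oc 0.1695 zcmd 0.0445 None t22.73 out 0.1721 z 0.0434 Fn 12.7 Fz 1.2 Fu -1.1
32 th 44.3 oc 0.1695 zcmd 0.0444 None t22.98 out 0.1722 z 0.0434 Fn 12.9 Fz 2.8 Fu -1.2
33 th 44.3 oc 0.1695 zcmd 0.0445 None t23.23 out 0.1721 z 0.0434 Fn 12.9 Fz 1.7 Fu -2.1
34 th 44.3 oc 0.1695 zcmd 0.0445 None t23.48 out 0.1721 z 0.0434 Fn 12.6 Fz 3.0 Fu -2.7
36 th 44.3 oc 0.1695 zcmd 0.0446 None t23.98 out 0.1721 z 0.0435 Fn 12.9 Fz 1.6 Fu -1.9
37 th 44.3 oc 0.1695 zcmd 0.0446 None t24.23 out 0.1721 z 0.0434 Fn 12.9 Fz 2.5 Fu -2.5
38 th 44.3 oc 0.1695 zcmd 0.0446 None t24.48 out 0.1721 z 0.0435 Fn 12.5 Fz 1.4 Fu -3.1
39 th 44.3 oc 0.1695 zcmd 0.0446 None t24.73 out 0.1721 z 0.0434 Fn 12.9 Fz 1.4 Fu -0.9
```

```bash
cat > push.py <<'E'
from h import *
import sys
oc,zc,sc,n=float(sys.argv[1]),float(sys.argv[2]),0.,int(sys.argv[3]); lim=float(sys.argv[4]); stop=float(sys.argv[5])
q=ori(25); c=float(np.load("c.npy")); r=rd()
for k in range(n):
    th=lean(np.clip(r[0]-c,.061,.177)); znom=.06*np.sin(th)+.0015
    if np.degrees(th)<stop: print("reached"); break
    if r[2]<lim-3: oc=min(oc-.0015,r[0]-.001)
    elif r[2]<lim-.5: oc-=.0004
    elif r[2]>lim: oc+=.0003
    zc=np.clip(zc+.00012*(r[3]-.1*r[2]),-.006,.006); sc=np.clip(sc+.0001*r[4],-.003,.003)
    env.move_straight(P(oc,znom+zc,S+sc),q,speed=.03); r=rd()
    if k%3==0: show("%d th %.1f oc %.4f zc %.4f sc %.4f"%(k,np.degrees(th),oc,zc,sc))
    if r[2]>lim+1 or r[3]<-3: show("STOP"); break
show("end oc %.4f zc %.4f"%(oc,zc))
E
python3 push.py .1695 .0012 14 14.7 21
```

```text
0 th 44.3 oc 0.1691 zc 0.0012 sc -0.0001 None t24.98 out 0.1719 z 0.0433 Fn 12.6 Fz 1.6 Fu -1.3
3 th 43.7 oc 0.1679 zc 0.0012 sc -0.0005 None t25.73 out 0.1708 z 0.0429 Fn 13.1 Fz 0.9 Fu -1.9
6 th 42.9 oc 0.1667 zc 0.0011 sc -0.0007 None t26.48 out 0.1694 z 0.0422 Fn 11.7 Fz 1.3 Fu -0.6
9 th 41.5 oc 0.1633 zc 0.0009 sc -0.0008 None t27.23 out 0.1656 z 0.0408 Fn 9.7 Fz -1.0 Fu 0.6
12 th 38.7 oc 0.1588 zc 0.0004 sc -0.0006 None t27.98 out 0.1605 z 0.0386 Fn 7.4 Fz 0.6 Fu 0.5
end oc 0.1573 zc 0.0004 None t28.23 out 0.1589 z 0.0379 Fn 7.8 Fz -0.1 Fu 0.3
```

It slides now: 45° down to 38°, with the force falling from 13 N to 8 N. Continuing.

```bash
python3 push.py .1573 .0004 50 13 21.5; python3 - <<'E'
from h import *
r=env.read_camera("wrist"); a=r["frame"]; r=env.read_camera("side"); b=r["frame"][140:380,260:580]
cv2.imwrite("pics/step3.png",np.hstack([cv2.resize(a,(400,300)),cv2.resize(b,(400,300))])[:,:,::-1])
E
```

```text
0 th 37.1 oc 0.1558 zc 0.0003 sc 0.0000 None t28.48 out 0.1572 z 0.0372 Fn 7.4 Fz -0.4 Fu 0.3
3 th 34.7 oc 0.1513 zc 0.0002 sc 0.0001 None t29.23 out 0.1525 z 0.0352 Fn 5.9 Fz -0.1 Fu -0.4
6 th 32.6 oc 0.1468 zc 0.0000 sc 0.0001 None t29.98 out 0.1478 z 0.0334 Fn 6.1 Fz 1.0 Fu 0.0
9 th 30.5 oc 0.1423 zc 0.0000 sc 0.0001 None t30.73 out 0.1431 z 0.0316 Fn 4.7 Fz 0.9 Fu 0.9
12 th 28.5 oc 0.1378 zc 0.0000 sc 0.0003 None t31.48 out 0.1383 z 0.0298 Fn 4.6 Fz -0.8 Fu 0.7
15 th 26.5 oc 0.1333 zc -0.0004 sc 0.0003 None t32.23 out 0.1332 z 0.0279 Fn 5.0 Fz 0.7 Fu 0.5
18 th 24.6 oc 0.1288 zc -0.0002 sc 0.0004 None t32.98 out 0.1287 z 0.0263 Fn 4.3 Fz 1.6 Fu -0.2
21 th 22.9 oc 0.1243 zc -0.0001 sc 0.0003 None t33.73 out 0.1242 z 0.0247 Fn 3.7 Fz 0.0 Fu 0.9
reached
end oc 0.1213 zc -0.0001 None t34.23 out 0.1212 z 0.0237 Fn 4.8 Fz 0.6 Fu -0.4
```

View pics/step3.png

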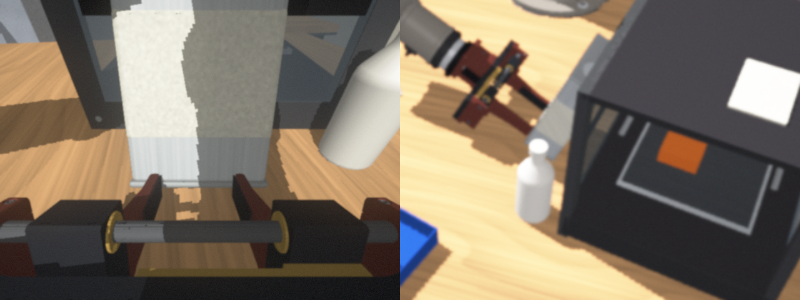

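The tin leans about 20° now with its crown still on the panel, and the bottle is untouched. Below 17° a push at the heel would let the top fall away, so I move to mid-height, where the push keeps the crown on the panel.

```bash
cat > push2.py <<'E'
from h import *
import sys
q=ori(25); r=rd()
env.move_straight(P(.15,r[1]+.003),q,speed=.08); env.move_straight(P(.135,.103),q,speed=.12)
np.save("f0.npy",np.mean([env.current_wrist_force() for _ in range(5)],0))
hit=env.move_straight(P(.08,.103),q,speed=.03,threshold=2); r=show("contact",hit)
o0=oc=r[0]; z0=r[1]; zc=0.
for k in range(40):
    frac=(o0-r[0])/(o0-.0642); znom=z0-.015*np.clip(frac,0,1)
    if r[2]<8: oc=min(oc-.001,r[0]-.0007)
    elif r[2]<10.5: oc-=.0004
    zc=np.clip(zc+.00012*(r[3]-.1*r[2]),-.006,.006)
    env.move_straight(P(oc,znom+zc),q,speed=.03); r=rd()
    if k%3==0: show("%d oc %.4f zc %.4f"%(k,oc,zc))
    if r[2]>10.5 or r[0]<.066: break
show("end oc %.4f zc %.4f"%(oc,zc))
r=env.read_camera("wrist"); a=r["frame"]; r=env.read_camera("side"); b=r["frame"][140:380,260:580]
cv2.imwrite("pics/step4.png",np.hstack([cv2.resize(a,(400,300)),cv2.resize(b,(400,300))])[:,:,::-1])
E
python3 push2.py
```

```text
contact True t36.94 out 0.0924 z 0.1028 Fn 0.5 Fz 0.6 Fu 0.1
0 oc 0.0914 zc 0.0001 None t37.19 out 0.0922 z 0.1028 Fn 6.4 Fz 2.7 Fu -0.9
end oc 0.0900 zc 0.0005 None t37.69 out 0.0920 z 0.1027 Fn 12.5 Fz 4.3 Fu -3.0
```

View pics/step4.png

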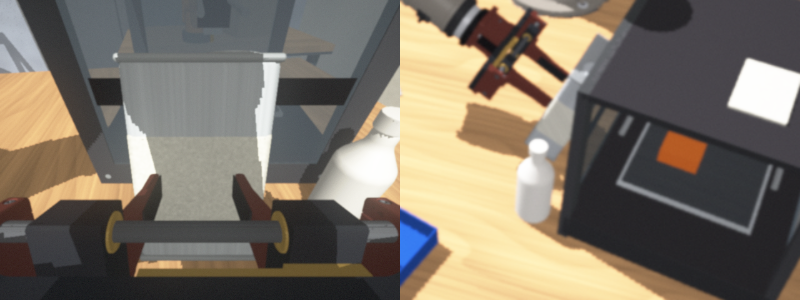

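It jams at mid-height (12 N, no motion), as the push line is too high for this friction. I'll lower the contact to about 65 mm.

```bash
sed -i 's/^env.move_straight(P(.15.*$/env.move_straight(P(.115,r[1]),q,speed=.08); env.move_straight(P(.115,.0727),q,speed=.1)/; s/P(.08,.103)/P(.085,.0727)/; s/znom=z0-.015/znom=z0-.0167/; s/r\[3\]-.1\*r\[2\]/r[3]-.05*r[2]/; s/r\[2\]<8:/r[2]<8.5:/; s/r\[2\]<10.5:/r[2]<12:/; s/r\[2\]>10.5/r[2]>12.5/; s/step4/step5/' push2.py; python3 push2.py
```

```text
contact True t39.26 out 0.1025 z 0.0726 Fn -1.2 Fz -0.3 Fu 0.3
0 oc 0.1015 zc -0.0000 None t39.51 out 0.1021 z 0.0723 Fn 2.3 Fz 0.5 Fu -1.0
3 oc 0.0985 zc 0.0005 None t40.26 out 0.1000 z 0.0717 Fn 7.7 Fz 1.2 Fu -0.3
6 oc 0.0955 zc 0.0007 None t41.01 out 0.0970 z 0.0706 Fn 5.8 Fz 1.1 Fu -0.3
9 oc 0.0925 zc 0.0007 None t41.76 out 0.0939 z 0.0693 Fn 5.6 Fz 0.5 Fu -0.1
12 oc 0.0895 zc 0.0007 None t42.51 out 0.0907 z 0.0681 Fn 4.8 Fz 1.0 Fu -1.0
15 oc 0.0865 zc 0.0008 None t43.26 out 0.0876 z 0.0668 Fn 5.4 Fz 0.7 Fu 0.2
18 oc 0.0835 zc 0.0009 None t44.01 out 0.0845 z 0.0655 Fn 4.1 Fz -1.4 Fu 0.6
21 oc 0.0805 zc 0.0008 None t44.76 out 0.0814 z 0.0641 Fn 3.3 Fz 0.3 Fu -0.3
24 oc 0.0775 zc 0.0006 None t45.51 out 0.0777 z 0.0627 Fn 2.6 Fz -2.0 Fu 1.0
27 oc 0.0745 zc 0.0001 None t46.26 out 0.0744 z 0.0610 Fn 2.7 Fz 0.8 Fu -0.3
30 oc 0.0715 zc 0.0001 None t47.01 out 0.0714 z 0.0596 Fn 3.0 Fz 1.3 Fu 0.9
33 oc 0.0685 zc 0.0001 None t47.76 out 0.0685 z 0.0583 Fn 1.8 Fz -0.5 Fu 0.3
36 oc 0.0655 zc 0.0000 None t48.51 out 0.0655 z 0.0568 Fn 3.4 Fz -0.5 Fu 0.3
end oc 0.0655 zc 0.0000 None t48.51 out 0.0655 z 0.0568 Fn 3.4 Fz -0.5 Fu 0.3
```

View pics/step5.png

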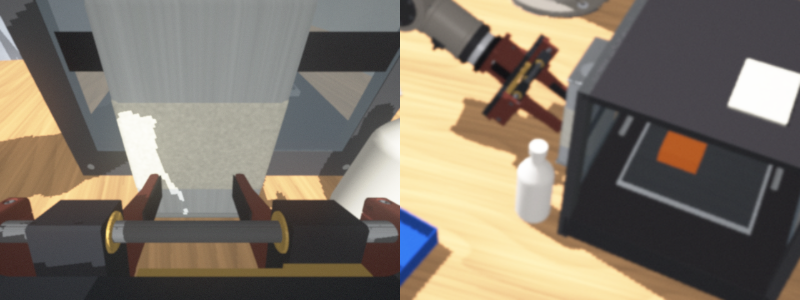

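Nearly upright: the crown edge is on the panel and the heel at about (160–260,213) in the left crop is on the bench. Next I push it home and press.

```bash
cat > press.py <<'E'
from h import *
q=ori(25); r=rd(); oc,zc=r[0],r[1]; n=0
for k in range(30):
    if r[2]<6: oc=min(oc-.001,r[0]-.0005)
    elif r[2]<11.8: oc-=.0004
    elif r[2]>13.2: oc+=.0003
    zc+=np.clip(.0001*(r[3]-.05*r[2]),-.0003,.0003)
    env.move_straight(P(oc,zc),q,speed=.03); r=rd(); show(k)
    n=n+1 if r[2]>11.3 else 0
    if n>=5 or r[2]>15 or env.current_time()>56: break
E
python3 press.py
```

```text
0 None t48.86 out 0.0647 z 0.0566 Fn 1.9 Fz -1.8 Fu -0.5
1 None t49.11 out 0.0644 z 0.0564 Fn 8.3 Fz 2.0 Fu -0.7
2 None t49.36 out 0.0643 z 0.0564 Fn 9.8 Fz 1.9 Fu -1.5
3 None t49.61 out 0.0643 z 0.0564 Fn 11.6 Fz 2.6 Fu -1.4
4 None t49.86 out 0.0643 z 0.0564 Fn 14.0 Fz 3.3 Fu -1.8
5 None t50.11 out 0.0643 z 0.0565 Fn 10.3 Fz 1.0 Fu -1.8
6 None t50.36 out 0.0642 z 0.0565 Fn 12.8 Fz 2.2 Fu -2.9
7 None t50.61 out 0.0642 z 0.0565 Fn 11.4 Fz 0.7 Fu -2.7
8 None t50.86 out 0.0642 z 0.0565 Fn 15.0 Fz 2.1 Fu -2.3
```

```bash
python3 - <<'E'
from h import *
q=ori(25)
for _ in range(3): env.wait(.2); show("hold")
env.move_straight(P(.10,.058),q,speed=.08); show("free"); env.move_straight(P(.20,.11),q,speed=.15)
r=env.read_camera("wrist"); a=r["frame"]; b=env.read_camera("top")["frame"][180:390,150:430]; s=env.read_camera("side")["frame"][140:380,260:580]
cv2.imwrite("pics/end.png",np.vstack([np.hstack([cv2.resize(a,(400,300)),cv2.resize(b,(400,300))]),np.hstack([cv2.resize(s,(400,300)),cv2.resize(env.read_camera("side")["frame"],(400,300))])])[:,:,::-1])
print(env.current_time())
E
```

```text
hold None t51.06 out 0.0642 z 0.0565 Fn 16.1 Fz 1.2 Fu -2.2
hold None t51.26 out 0.0642 z 0.0565 Fn 14.9 Fz 1.7 Fu -2.1
hold None t51.46 out 0.0642 z 0.0565 Fn 14.4 Fz 2.5 Fu -2.1
free None t52.08 out 0.0995 z 0.0583 Fn -1.9 Fz -0.3 Fu -0.3
53.1833
```

View pics/end.png

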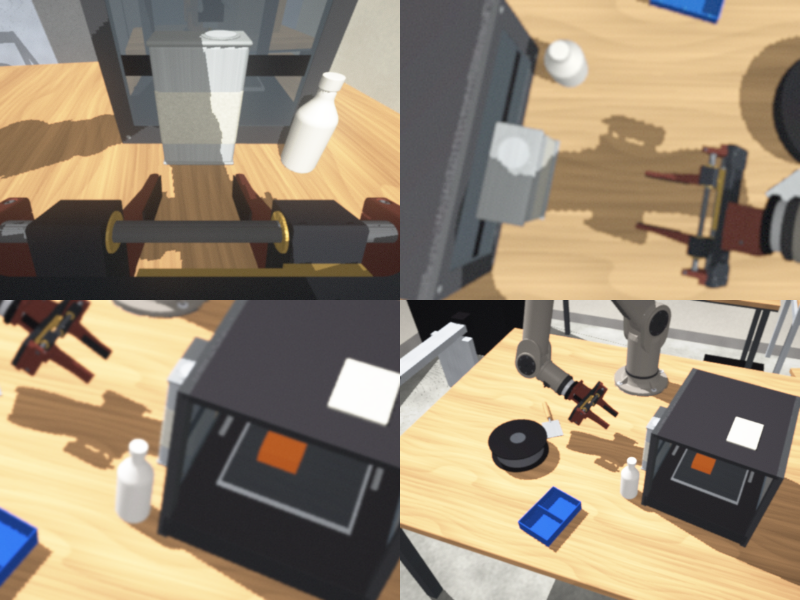

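```bash
python3 - <<'E'
from h import *
show("free"); env.job_done(); print(env.current_time())
E
```

```text
free None t53.18 out 0.1991 z 0.1098 Fn -1.8 Fz -0.8 Fu -0.1
the job is handed in; nothing more can be done
the job is handed in; nothing more can be done
```

The tin stands upright, flat against the panel, and I handed the job in at about 53 s of the 69 s allowed. I can't say for certain that the panel stayed under 15 N during the final press.

**What I did:** I pushed the foot in with the finger ends on the heel edge, from 45° down to about 20° of lean. I then moved the push up to about 65 mm on the front face, which kept the top on the panel until the tin was upright. Last, I pushed it home and pressed it for roughly 1.8 s. Two contact points jammed before these: just above the heel at the start, and mid-height at about 20°.

**Last checks:**
- **Position:** with the tin pressed home, the fingers stopped at 64.2 mm, which is where a tin flat on the panel should put them.
- **After letting go:** the pictures show the tin upright on the panel. The bottle, spool, scraper and tray look undisturbed, and the gripper was clear of everything.
- **Fastener hold:** I did not test it separately. The wrist read 10 to 16 N for about 1.8 s, which leaves more than 5 N on the panel after bench drag.

**Doubtful point:** the push force is meant to stay under 15 N on the panel. It rose to a brief 16.1 N at the wrist during the final press, and to about 14 N in the earlier pushes. Bench drag of 1.5 to 3.5 N comes off the wrist reading, which would put the panel at about 12.6 to 14.6 N. However, with nothing touching afterwards the sensor read −1.8 N. If that offset was already there during the press, the panel force could have been about 14 to 16 N.

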